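Close a handle mould on its brass locating pins and hold it shut

ROBOT

A 6-joint arm with a two-finger parallel gripper is mounted at the origin on the work surface. World frame = base frame: x ahead of the robot, y to its left, z up, the work surface at z = 0. Lengths are in mm, angles in rad, forces in N, time in s.
With the tool pointing down it reaches from about 375 to 975 mm from the base axis. Payload 3.8 kg.
Tool frame: the origin (TCP) lies midway between the tips of the shut fingers; the grasp point (between the pads) lies ctrl.grip_depth behind it (ctrl.grip_depth is the distance from the TCP to the grasp point, in mm); z points along the fingers, y is the line along which they close (so a half turn about z gives the same grasp; the last joint's range is limited). The gripper opens to 88 mm and grips with 3 to 60 N. Pads are 18 mm wide; open, the fingers measure 123 mm over their backs; the gripper's body (75 mm by 187 mm) begins 45 mm behind the grasp point.
Start: joints at [1.3, 0.264, 1.604, -0, 1.274, -0.037], TCP at [156.379, 656.631, 238.706] pointing down, gripper open.
Joint ranges: [-2.63, 2.63], [-0.94, 2.18], [0.31, 2.57], [-1.31, 4.45], [0, 2.66], [-2.55, 2.55]. Speed limits (rad/s): [2.57, 2.57, 3.14, 3.14, 3.14, 3.14].

INTERFACE

Orientations are given as a unit quaternion [w, x, y, z].
In Python, from rig import ctrl, viewer gives the robot as it stands.
- The arm moves only by the tool apply_moves, never from a script. Its argument "series" is one flat list of numbers, 7 for each row, row after row: the shift along the world's x, y, z in m, then the turn, a rotation vector about the world's x, y, z in degrees, then the closure, from -1 (fully open) to 1 (shut), so that 0 is half open. In form: [dx, dy, dz, ax, ay, az, hand, dx, dy, dz, ax, ay, az, hand, ...]. A call has 1 to 12 rows; each row shifts and turns the commanded pose from where the row before left it; what a row does not reach is not made up. A row lasts 1/8 s, in which the tool goes at most 62.5 mm and 10.7 degrees, less where a joint would pass 70% of its speed; a pose out of reach is approached as far as the arm can. A call is refused whole if a number of a shift passes 0.0625 or a number of a turn 10.7, either way. A call with a gripper value outside its range is refused whole. The fingers move at their own pace and stop on an object; "squeeze" is the grip in N (left out, the last holds). Time passes only in rows, so rows that do not move let the fingers close. It gives the time, the measured TCP pose, the force, the opening and the grip force at its end, in the units of the state.
- ctrl.observe(): the state, without advancing time (a new reading comes with each control period).
- viewer.camera(name): name is "side" or "top"; returns the picture (480x640x3 uint8, red, green, blue); there is no depth.
- viewer.camera_model(name): a dict with "fx", "fy", "cx", "cy" (pixels), "xyz" and "attitude" of the camera in the world. Camera axes: x right, y down, z forward; pixel columns grow to the right and rows downward; lengths in mm; the calibration is good to about 2 mm. A picture is of the moment at which its call begins. camera_model takes no time and is no camera call.
- ctrl.hand_in(): hands the job in; it is judged then, once.
The state is a dict: "time": time; "joint_positions": joint angles; "joint_velocities": joint speeds; "joint_torque": joint torques, N m; "eef_pos": TCP position; "tcp_rot": TCP orientation; "contact_force": force on the tool from outside, world axes, zero at the start; "torque": the same for the moment, N m; "grip_width": finger opening in mm; "finger_force": force on a finger pad.
Only numpy, scipy, OpenCV 4.12 (cv2) and the standard library are available. Lean on these libraries where they do the work, as an engineer would, in place of code of your own. Each camera call takes 0.05 s, during which the arm holds its last target. There are 200 camera calls.

TASK

Pick up the loose upper half of the small plaster handle mould and rest it level and the right way round, on the two brass pins of the lower half, about a centimetre off its seat; the pins are then out of sight beneath it, so slide it across until you feel it drop down over both. Press it fully down with about a kilo of push and finish like that, still holding the mould pressed shut ready for the clamp. Plaster chips, so never bang it down, and leave the other things on the bench where they are.

Things in the scene. Friction and masses are not known exactly. Their poses are not given: they have to be found in the camera images.
- cover_mid (a point): Centre (half-way up) of the loose upper mould half: off-white plaster block 130 mm long (x), 60 mm wide (y), 32 mm thick (z up), 0.21 to 0.36 kg, lying on the bench, flat parting face down. The spout end (-x) has two cut corners (8 mm) and a half-round funnel and starts roughly towards the robot. Two shallow strap grooves run round it at x = +-35 mm. Grip it across the width at mid-length.
- mould_face (a point): Centre of the upward parting face of the fixed lower mould half, 47 mm above the bench. Same 130 x 60 mm outline and axes as the upper half (x from the spout end with cut corners to the plain end); a handle impression lies in the face. Closed = cover_mid straight above this point, 16 mm up, x axes the same way; the off-set pins prevent closing the other way round.
- natch_a (a point): Tip of the brass locating pin near the spout end: 10 mm diameter, standing 8 mm proud of the parting face, its top 2.5 mm bevelled to 6.4 mm across; at x, y = (-44, +18) mm in the mould_face frame. 1 mm play all round in its socket.
- natch_b (a point): Tip of the second brass locating pin, the same, at x, y = (+52, -18) mm in the mould_face frame.
- mould: The fixed lower mould half with the plywood casting board (180 x 110 x 15 mm, screwed to the bench) it is bedded on, between low cleats that end 20 mm below the parting face; origin under the board's centre on the bench, axes as mould_face; can start left or right.
- cover: The same upper half; origin in the middle of its parting face (underside). In that face are two blind sockets, 12 mm across and 10.5 mm deep, at the block's x, y = (-44, +18) and (+52, -18) mm.
- mug: Bystander: biscuit-fired mug with handle, 80 mm wide, 88 mm high; origin under its centre.
- brush: Bystander: brush lying flat, 170 mm long.
- sprig: Bystander: round plaster press mould with a flower, 92 mm across, 26 mm high; origin under its centre.
- clamp: Bystander: steel bar clamp with a wooden handle lying flat, 200 mm long.
- tub: Bystander: clear plastic tub, 114 mm across, 75 mm high; origin under its centre.
- loop_tool: Bystander: loop tool lying flat, 170 mm long.
Not all that is in view belongs to the job. Leave any purple look-alike of the mould alone. What is shaped like the cover but purple is not meant.

How it is judged:
By the outcome, as a careful person would: the job done as asked, in the order asked, and still so for the second after the job is handed in, while the arm keeps its last pose, push and grip.
It also fails if it takes over 58 s, if anything falls off the work surface, if the arm or the gripper's body presses on something with over 40 N, if the wrist force passes 120 N, or if a joint passes its speed limit or range.

## Working session

There is one attempt and no reset: what is moved stays moved. The work goes in short steps, Python scripts to look and compute and a tool call to move; the robot and the scene stay as the last step left them, time stands still between calls to the robot, and variables do not carry over. Pictures are saved under pics/ and viewed, at most 10 in all, crops included, and the job is handed in when it is done.

Besides the shell and the picture viewer there is one more tool, called after ">>>" in YAML: its name, and indented under it one key for each argument. apply_moves: Moves the arm, as the interface text tells. Its arguments: {"type":"object","properties":{"series":{"type":"array","items":{"type":"number"}},"squeeze":{"type":"number"}},"required":["series"]}

```bash
ls; mkdir -p pics; python3 - <<'E'
from rig import ctrl, viewer
import cv2
for n in("top","side"):
    im=viewer.camera(n); cv2.imwrite(f"pics/{n}0.png",im[:,:,::-1]); print(viewer.camera_model(n))
print(ctrl.observe(), ctrl.grip_depth)
E
```

```text
pics
{'fx': 619.1507015891596, 'fy': 619.1507015891596, 'cx': 327.06742415191195, 'cy': 236.96609932090152, 'xyz': array([ 113.28627897,   -4.19592695, 1806.09427359]), 'attitude': array([-0.07908752,  0.72141579, -0.68390413,  0.07469652])}
{'fx': 595.9141596065369, 'fy': 595.9141596065369, 'cx': 323.50918839906086, 'cy': 240.02658662716556, 'xyz': array([ 247.61817278, -942.21752257, 1128.74563147]), 'attitude': array([-0.36027113,  0.92432256, -0.11568822,  0.04948489])}
{'time': 0.1, 'joint_positions': array([ 1.30011991e+00,  2.64697229e-01,  1.60521091e+00, -2.79860734e-06,
        1.27372586e+00, -3.68961351e-02]), 'joint_velocities': array([-0.00080352, -0.00133503, -0.00190408,  0.00026743,  0.00191175,
       -0.00087787]), 'joint_torque': array([-3.78721370e-05, -5.03610706e+01, -3.58071649e+01,  7.30196130e-02,
        2.32788589e-02, -4.27234568e-05]), 'eef_pos': array([156.19726107, 656.02174431, 237.51376591]), 'tcp_rot': array([-1.55025681e-04,  1.16623668e-01,  9.93175653e-01, -1.00883190e-03]), 'contact_force': array([-0.37184649, -0.11508423,  0.50661952]), 'torque': array([-0.02950441,  0.01537373, -0.03805355]), 'finger_force': 0.0, 'grip_width': 87.8371629671156} 18.700000000000003
```

View pics/top0.png

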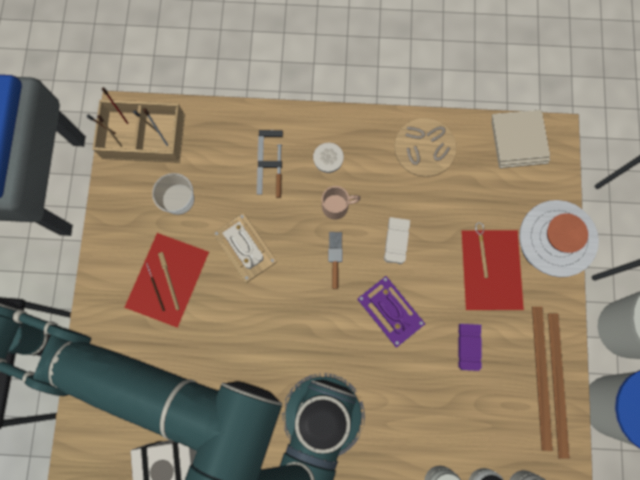

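View pics/side0.png

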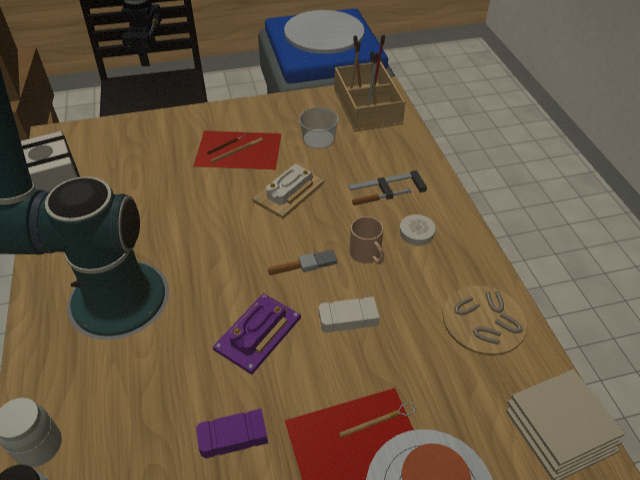

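The top view has the white block at (398,240), which fits the cover: off-white and loose. The purple block at (470,347) is a decoy. The white mould on plywood at (246,248) is the lower half, and the purple one at (391,312) is a decoy. I'll confirm both in one enlarged crop and measure them.

```bash
cat > h.py <<'E'
import numpy as np, cv2
from scipy.spatial.transform import Rotation as R
from rig import ctrl, viewer
def ray(n,uv):
    m=viewer.camera_model(n); uv=np.atleast_2d(np.float64(uv))
    d=np.c_[(uv[:,0]-m["cx"])/m["fx"],(uv[:,1]-m["cy"])/m["fy"],np.ones(len(uv))]
    return m["xyz"],R.from_quat(m["attitude"],scalar_first=True).apply(d)
def plane(n,uv,z):
    o,d=ray(n,uv); return o+d*((z-o[2])/d[:,2])[:,None]
def proj(n,p):
    m=viewer.camera_model(n); q=R.from_quat(m["attitude"],scalar_first=True).inv().apply(np.atleast_2d(p)-m["xyz"])
    return np.c_[m["fx"]*q[:,0]/q[:,2]+m["cx"],m["fy"]*q[:,1]/q[:,2]+m["cy"]]
def white(im,box,smax=60,vmin=120):
    h=cv2.cvtColor(im,cv2.COLOR_RGB2HSV); m=((h[...,1]<smax)&(h[...,2]>vmin)).astype(np.uint8)
    k=np.zeros_like(m); x0,y0,x1,y1=box; k[y0:y1,x0:x1]=1
    c=max(cv2.findContours(m*k,cv2.RETR_EXTERNAL,cv2.CHAIN_APPROX_NONE)[0],key=cv2.contourArea)
    return c[:,0,:]
E
python3 - <<'E'
from h import *
t=cv2.imread("pics/top0.png");s=cv2.imread("pics/side0.png")
f=lambda im,x,y,w=80,h=60:cv2.resize(im[y-h//2:y+h//2,x-w//2:x+w//2],(400,300),interpolation=cv2.INTER_CUBIC)
cv2.imwrite("pics/crop.png",np.vstack([np.hstack([f(t,398,240),f(t,246,248)]),np.hstack([f(s,350,315),f(s,289,190)])]))
T=t[:,:,::-1].copy()
for n,b,z in(("cover",(375,205,425,275),32),("mould",(212,205,280,285),47)):
    c=white(T,b); p=plane("top",c,z)[:,:2]
    r=cv2.minAreaRect(p.astype(np.float32)); print(n,len(c),cv2.contourArea(c),r,c.min(0),c.max(0))
    print(cv2.boxPoints(r))
E
```

```text
cover 122 910.0 ((506.96624755859375, -186.59634399414062), (63.91352462768555, 136.16534423828125), 84.94346618652344) [384 217] [409 263]
[[ 436.3319  -212.42802]
 [ 571.9673  -224.42946]
 [ 577.6006  -160.76466]
 [ 441.9652  -148.76323]]
mould 112 918.0 ((464.86236572265625, 259.18463134765625), (136.65463256835938, 62.56044387817383), 38.15349578857422) [222 222] [262 268]
[[391.8086  241.57152]
 [430.4566  192.37657]
 [537.91614 276.79773]
 [499.26813 325.99268]]
```

View pics/crop.png

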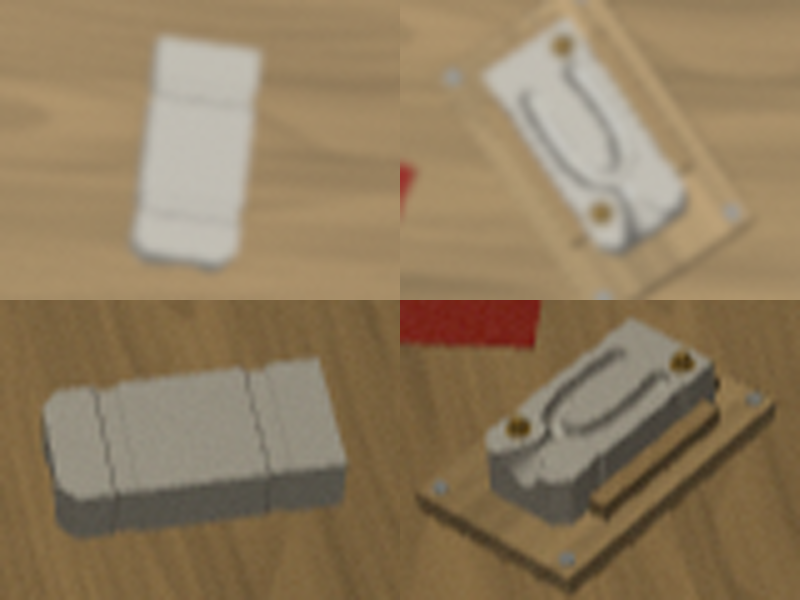

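The crop confirms it. The cover is off-white with two strap grooves, and its cut corners face the robot (bottom in the top view). The lower mould has brass pins near top-view pixels (246,260) and (238,227), with its spout end at lower right. Next I'll refine these using the pins and the brighter top faces.

```bash
python3 - <<'E'
from h import *
I={n:cv2.imread(f"pics/{n}0.png")[:,:,::-1].copy() for n in("top","side")}
def pin(n,u,v,r=5):
    h=cv2.cvtColor(I[n],cv2.COLOR_RGB2HSV)[v-r:v+r+1,u-r:u+r+1].astype(float)
    w=np.clip(h[...,1]-90,0,None); y,x=np.mgrid[v-r:v+r+1,u-r:u+r+1]
    return (x*w).sum()/w.sum(),(y*w).sum()/w.sum()
def tri(a,b):
    (o1,d1),(o2,d2)=ray("top",a),ray("side",b); A=np.c_[d1[0],-d2[0]]
    k=np.linalg.lstsq(A,o2-o1,rcond=None)[0]; p,q=o1+k[0]*d1[0],o2+k[1]*d2[0]; return (p+q)/2,np.linalg.norm(p-q)
P={}
for k,a,b in(("a",(246,260),(272,186)),("b",(238,227),(305,172))):
    a,b=pin("top",*a),pin("side",*b); print(k,a,b,tri(a,b),plane("top",a,53),plane("side",b,53))
    P[k]=[plane("top",a,53)[0],plane("side",b,53)[0]]
for i in(0,1):
    d=P["b"][i]-P["a"][i]; y=np.arctan2(d[1],d[0])-np.arctan2(-36,96); c,s=np.cos(y),np.sin(y)
    print("len",np.hypot(*d[:2]),"yaw",np.degrees(y),"ctr",(P["a"][i]+P["b"][i])[:2]/2-np.array([[c,-s],[s,c]])@[4,0])
for n,b,z,vs in(("top",(375,205,425,275),32,(120,150,165,180)),("side",(310,285,390,340),32,(100,120,130,140)),("top",(212,205,280,285),47,(150,165,180)),("side",(255,155,325,215),47,(110,130,140))):
    g=cv2.cvtColor(I[n],cv2.COLOR_RGB2GRAY)[b[1]:b[3],b[0]:b[2]]; print(n,np.percentile(g,[10,50,75,90,97]))
    for v in vs:
        c=white(I[n],b,80,v); r=cv2.minAreaRect(plane(n,c,z)[:,:2].astype(np.float32)); print(v,np.round(r[0],1),np.round(r[1],1),round(r[2],2))
E
```

```text
a (np.float64(245.26724137931035), np.float64(260.61206896551727)) (np.float64(271.0229574611749), np.float64(183.97771775827144)) (array([418.47492835, 248.55291629,  52.03024527]), np.float64(1.2776200113708027)) [[418.95419852 248.43983626  53.        ]] [[417.67508099 247.34694645  53.        ]]
b (np.float64(238.04901960784315), np.float64(226.57843137254903)) (np.float64(306.04881266490764), np.float64(170.41820580474933)) (array([519.7572718 , 277.58222994,  53.65654716]), np.float64(3.4047944409976267)) [[518.16220106 277.66778475  53.        ]] [[521.68020986 278.71444407  53.        ]]
len 103.4238886423865 yaw 36.97169402653655 ctr [465.36246887 260.64812891]
len 108.63234664651434 yaw 37.339129416784864 ctr [466.49740765 260.60456919]
top [135. 143. 164. 189. 190.]
120 [ 507.2 -186.7] [ 67.8 140.1] 84.9
150 [ 507.2 -186.7] [ 67.8 140. ] 84.9
165 [ 510.1 -187.6] [ 64.9 131.7] 85.43
180 [ 509.3 -188. ] [ 57.3 126.6] 85.9
side [ 91. 104. 132. 143. 145.]
100 [ 507.  -188.4] [ 62.5 132.7] 84.7
120 [ 508.5 -187.8] [ 61.1 129.7] 84.68
130 [ 508.6 -187.5] [ 60.4 129.5] 84.7
140 [ 490.3 -185.4] [58.2 92.2] 84.75
top [133. 142. 151. 176. 190.]
150 [465.8 260.3] [139.  67.] 37.96
165 [468.3 261.6] [133.5  65.9] 37.84
180 [469.2 258.6] [127.8  62. ] 39.15
side [ 63. 102. 109. 129. 143.]
110 [462.1 257.1] [140.2  60.2] 37.93
130 [462.4 257.9] [138.9  59.3] 37.98
140 [464.  259.7] [134.2  57. ] 37.39
```

>>> apply_moves:
  series: [0.03,-0.037,0,0,0,0.7,-1,0.03,-0.037,0,0,0,0.7,-1,0.03,-0.037,0,0,0,0.7,-1,0.03,-0.037,0,0,0,0.7,-1,0.03,-0.037,0,0,0,0.7,-1,0.03,-0.037,0,0,0,0.7,-1,0.03,-0.037,0,0,0,0.7,-1,0.03,-0.037,0,0,0,0.7,-1,0.03,-0.037,0,0,0,0.7,-1,0.03,-0.037,0,0,0,0.7,-1,0.03,-0.037,0,0,0,0.7,-1,0,-0.037,0,0,0,0.7,-1]

```text
time: 1.6
eef_pos: [487.8, 211.0, 238.2]
tcp_rot: [-0.0, 0.044, 0.999, -0.0]
contact_force: [0.8, -0.0, -0.4]
grip_width: 88.3
finger_force: 0.0
```

>>> apply_moves:
  series: [0.002,-0.037,0,0,0,0,-1,0.002,-0.037,0,0,0,0,-1,0.002,-0.037,0,0,0,0,-1,0.002,-0.037,0,0,0,0,-1,0.002,-0.037,0,0,0,0,-1,0.002,-0.037,0,0,0,0,-1,0.002,-0.037,0,0,0,0,-1,0.002,-0.037,0,0,0,0,-1,0.002,-0.037,0,0,0,0,-1,0.002,-0.037,0,0,0,0,-1,0.002,-0.03,0,0,0,0,-1,0,0,0,0,0,0,-1]

```text
time: 3.1
eef_pos: [508.0, -188.9, 238.1]
tcp_rot: [-0.0, 0.045, 0.999, 0.0]
contact_force: [-0.3, 0.4, 0.3]
grip_width: 88.1
finger_force: 0.0
```

>>> apply_moves:
  series: [0.001,0.001,-0.025,0,0,0,-1,0,0,-0.035,0,0,0,-1,0,0,-0.035,0,0,0,-1,0,0,-0.035,0,0,0,-1,0,0,-0.03,0,0,0,-1,0,0,-0.025,0,0,0,-1,0,0,-0.02,0,0,0,-1,0,0,-0.01,0,0,0,-1,0,0,-0.01,0,0,0,-1,0,0,-0.007,0,0,0,-1,0,0,0,0,0,0,-1]

```text
time: 4.47
eef_pos: [509.2, -186.3, 6.5]
tcp_rot: [-0.0, 0.044, 0.999, 0.0]
contact_force: [-0.9, 0.6, -0.6]
grip_width: 87.8
finger_force: 0.0
```

>>> apply_moves:
  series: [0,0,0,0,0,0,0,0,0,0,0,0,0,0,0,0,0,0,0,0,0.3,0,0,0,0,0,0,0.5,0,0,0,0,0,0,1,0,0,0,0,0,0,1,0,0,0,0,0,0,1,0,0,0,0,0,0,1]
  squeeze: 35

```text
time: 5.48
eef_pos: [509.8, -186.8, 7.2]
tcp_rot: [0.0, 0.044, 0.999, -0.0]
contact_force: [-1.5, -4.1, 5.2]
grip_width: 59.5
finger_force: 35.0
```

>>> apply_moves:
  series: [0,0,0.003,0,0,0,1,0,0,0.005,0,0,0,1,0,0,0.012,0,0,0,1,0,0,0.02,0,0,0,1,0,0,0.025,0,0,0,1,0,0,0.025,0,0,0,1,0,0,0.025,0,0,0,1,0,0,0.02,0,0,0,1,0,0,0.01,0,0,0,1,0,0,0.005,0,0,0,1,0,0,0,0,0,0,1]

```text
time: 6.85
eef_pos: [509.1, -186.2, 156.5]
tcp_rot: [-0.0, 0.044, 0.999, 0.0]
contact_force: [0.1, -0.6, -4.5]
grip_width: 59.8
finger_force: 35.0
```

>>> apply_moves:
  series: [-0.003,0.02,0,0,0,2,1,-0.004,0.036,0,0,0,3.5,1,-0.004,0.042,0,0,0,4,1,-0.004,0.042,0,0,0,4,1,-0.004,0.042,0,0,0,4,1,-0.004,0.042,0,0,0,4,1,-0.004,0.042,0,0,0,4,1,-0.004,0.042,0,0,0,4,1,-0.004,0.042,0,0,0,4,1,-0.004,0.042,0,0,0,4,1,-0.003,0.036,0,0,0,3.5,1,-0.002,0.019,0,0,0,1.9,1]

```text
time: 8.35
eef_pos: [463.8, 262.5, 155.8]
tcp_rot: [-0.001, -0.327, 0.945, 0.0]
contact_force: [-0.4, -0.4, -2.9]
grip_width: 59.6
finger_force: 35.0
```

>>> apply_moves:
  series: [0,0,-0.02,0,0,0,1,0,0,-0.02,0,0,0,1,0,0,0,0,0,0,1,0,0,0,0,0,0,1]

```text
time: 8.85
eef_pos: [465.4, 260.5, 117.1]
tcp_rot: [0.0, -0.325, 0.946, -0.0]
contact_force: [0.5, 0.2, -2.7]
grip_width: 59.8
finger_force: 35.0
```

```bash
python3 - <<'E'
from h import *
f=lambda im,x,y,w=160,h=160:cv2.resize(im[y-h//2:y+h//2,x-w//2:x+w//2],(400,400),interpolation=cv2.INTER_CUBIC)
o=ctrl.observe(); print(o)
L=[]
for n in("top","side"):
    im=viewer.camera(n)[:,:,::-1]; cv2.imwrite(f"pics/{n}1.png",im); u=proj(n,o["eef_pos"])[0]; print(n,u); L.append(f(im,*u.astype(int)))
cv2.imwrite("pics/c1.png",np.hstack(L))
E
```

```text
{'time': 8.85, 'joint_positions': array([ 4.63613132e-01,  1.07285841e-01,  2.02681727e+00, -1.26398920e-04,
        1.00745447e+00, -1.76855956e+00]), 'joint_velocities': array([-0.00083131, -0.01024526, -0.01617424,  0.00070703, -0.00239481,
        0.00147647]), 'joint_torque': array([ 8.27871147e-02, -3.84855366e+01, -3.22894871e+01, -2.25077639e-02,
        1.54186129e-01, -1.13542674e-04]), 'eef_pos': array([465.44765786, 260.50168116, 117.05621918]), 'tcp_rot': array([ 2.44681366e-05, -3.24725922e-01,  9.45808158e-01, -5.06380180e-05]), 'contact_force': array([ 0.53594936,  0.18764136, -2.74642146]), 'torque': array([ 0.06863575,  0.01955818, -0.01121734]), 'finger_force': 34.99975612387061, 'grip_width': 59.768174242187975}
top [239.35429983 239.90142825]
side [286.530535   159.62670444]
```

View pics/c1.png

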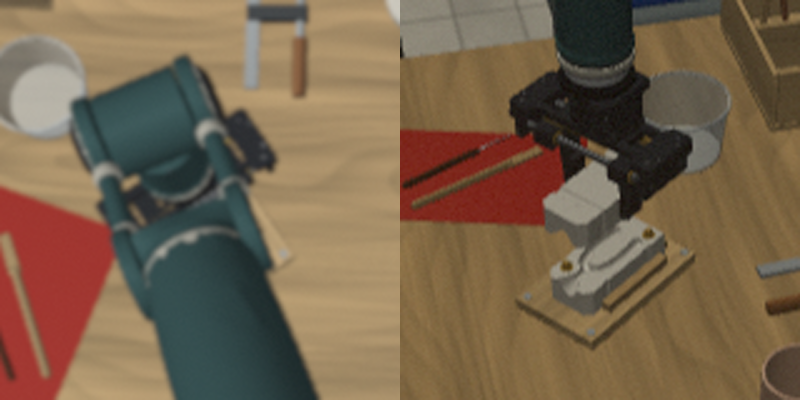

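```bash
python3 - <<'E'
from h import *
o=ctrl.observe(); p0=o["eef_pos"]; yaw=np.radians(37.9); c,s=np.cos(yaw),np.sin(yaw); Rt=np.array([[c,s],[-s,c]])
S=cv2.imread("pics/side1.png")[:,:,::-1].copy(); S0=cv2.imread("pics/side0.png")[:,:,::-1].copy()
for nm,im,b,z in(("held",S,(255,145,296,182),p0[2]-7+32),("mould0",S0,(255,155,325,215),47)):
  for v in(120,130,138):
    q=(plane("side",white(im,b,80,v),z)[:,:2]-p0[:2])@Rt.T
    e=q[np.abs(q[:,0]+45)<15]  # side edges near spout
    m=np.abs(q[:,1])<15; print(nm,v,"xmin",np.round(np.percentile(q[:,0],[0,3,8]),1),"mid-end x",np.round(np.sort(q[m,0])[:6],1),"y",np.round([q[:,1].min(),q[:,1].max()],1),"xmax",np.round(q[:,0].max(),1))
x=S[145:195,250:315]; cv2.imwrite("pics/c2.png",cv2.resize(x[:,:,::-1],(780,600),interpolation=cv2.INTER_CUBIC))
E
```

```text
held 120 xmin [-66.2 -65.8 -64.9] mid-end x [-66.2 -66.  -65.8 -65.6 -64.8 -64.6] y [-29.1  30.5] xmax 21.2
held 130 xmin [-65.6 -64.8 -64.1] mid-end x [-65.6 -64.8 -64.6 -64.4 -64.2 -63.4] y [-28.5  30.5] xmax 21.2
held 138 xmin [-64.4 -64.  -63.1] mid-end x [-64.4 -64.2 -63.4 -63.2 -63.  -62.8] y [-27.1  29.8] xmax 19.6
mould0 120 xmin [-74.1 -66.3 -61.6] mid-end x [-74.1 -72.5 -71.2 -69.9 -65.3 -64.7] y [-30.1  29.6] xmax 64.7
mould0 130 xmin [-74.1 -68.1 -59.1] mid-end x [-74.1 -72.5 -71.2 -68.3 -67.9 -63.7] y [-29.8  29.6] xmax 64.7
mould0 138 xmin [-72.5 -62.4 -49.9] mid-end x [-72.5 -69.6 -67.9 -66.6 -63.4 -62. ] y [-28.5  29.6] xmax 64.7
```

View pics/c2.png

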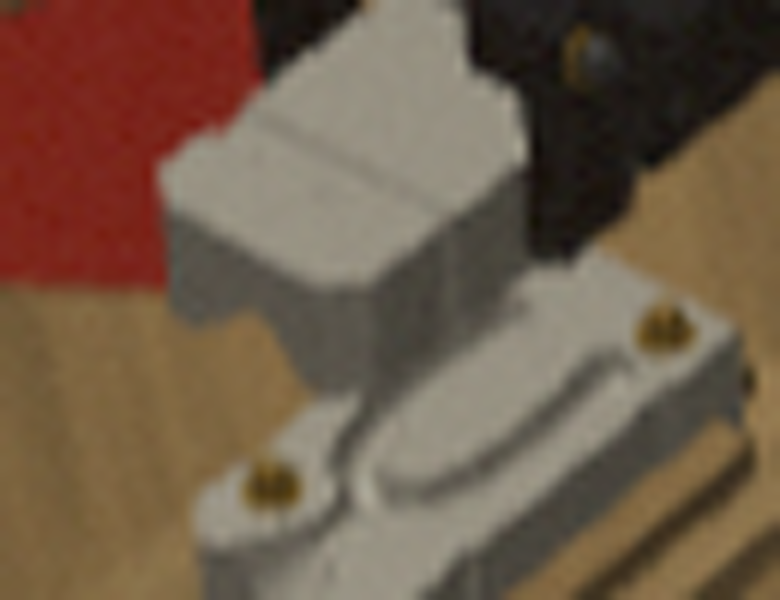

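The cover is held level with its spout end matching the mould's, aligned within about 1 mm. I'll offset it +6 mm along the mould's x so that it rests on the pin tips first, and lower it gently.

>>> apply_moves:
  series: [0.005,0.003,0,0,0,0,1,0,0,-0.01,0,0,0,1,0,0,-0.015,0,0,0,1,0,0,-0.012,0,0,0,1,0,0,-0.007,0,0,0,1,0,0,-0.003,0,0,0,1,0,0,-0.002,0,0,0,1,0,0,0,0,0,0,1]

```text
time: 9.95
eef_pos: [470.6, 263.8, 67.9]
tcp_rot: [0.0, -0.325, 0.946, 0.0]
contact_force: [0.3, -0.7, -3.9]
grip_width: 59.9
finger_force: 35.0
```

>>> apply_moves:
  series: [0,0,-0.001,0,0,0,1,0,0,-0.001,0,0,0,1,0,0,-0.001,0,0,0,1]

```text
time: 10.32
eef_pos: [470.4, 263.7, 64.8]
tcp_rot: [0.0, -0.325, 0.946, 0.0]
contact_force: [-0.1, -0.5, -4.4]
grip_width: 59.4
finger_force: 35.0
```

>>> apply_moves:
  series: [0,0,-0.0007,0,0,0,1,0,0,-0.0007,0,0,0,1,0,0,-0.0006,0,0,0,1,0,0,0,0,0,0,1]

```text
time: 10.82
eef_pos: [470.3, 263.6, 62.6]
tcp_rot: [-0.0, -0.325, 0.946, -0.0]
contact_force: [0.3, -0.2, -3.8]
grip_width: 59.5
finger_force: 35.0
```

>>> apply_moves:
  series: [0,0,-0.0005,0,0,0,1,0,0,-0.0005,0,0,0,1,0,0,0,0,0,0,1]

```text
time: 11.2
eef_pos: [470.5, 263.7, 62.1]
tcp_rot: [0.0, -0.325, 0.946, 0.0]
contact_force: [-1.6, -0.3, 0.5]
grip_width: 59.5
finger_force: 35.0
```

>>> apply_moves:
  series: [0,0,-0.0004,0,0,0,1,0,0,0,0,0,0,1,0,0,0,0,0,0,1]

```text
time: 11.58
eef_pos: [470.5, 263.7, 61.9]
tcp_rot: [0.0, -0.325, 0.946, 0.0]
contact_force: [-2.4, -2.1, 5.2]
grip_width: 59.8
finger_force: 35.0
```

```bash
python3 - <<'E'
from h import *
o=ctrl.observe(); print(o["eef_pos"],o["tcp_rot"],o["contact_force"],o["torque"])
im=viewer.camera("side")[:,:,::-1]; u,v=proj("side",o["eef_pos"])[0].astype(int)
cv2.imwrite("pics/c3.png",cv2.resize(im[v-30:v+40,u-45:u+45],(720,560),interpolation=cv2.INTER_CUBIC))
E
```

```text
[470.54334302 263.71518518  61.93684671] [ 1.64012813e-04 -3.24770287e-01  9.45792912e-01  2.56913754e-05] [-2.44300231 -2.10894705  5.16179809] [-0.23538229  0.44434228 -0.00639809]
```

View pics/c3.png

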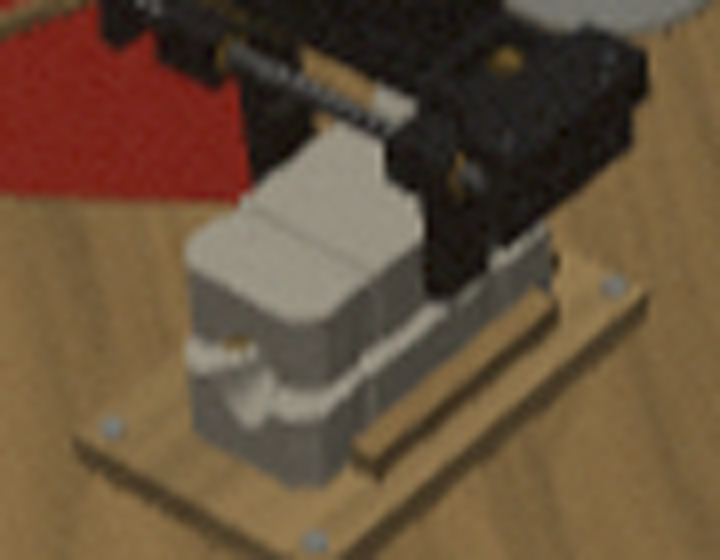

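It rests on the pins about 8 mm up, offset along +x, with light contact. Now I'll slide towards −x in small steps and watch the height and force.

>>> apply_moves:
  series: [-0.0004,-0.0003,0,0,0,0,1,-0.0004,-0.0003,0,0,0,0,1,-0.0004,-0.0003,0,0,0,0,1,-0.0004,-0.0003,0,0,0,0,1]

```text
time: 12.12
eef_pos: [470.2, 263.3, 62.0]
tcp_rot: [0.002, -0.325, 0.946, 0.0]
contact_force: [2.4, 2.9, 2.8]
grip_width: 60.0
finger_force: 35.0
```

>>> apply_moves:
  series: [-0.0004,-0.0003,0,0,0,0,1,-0.0004,-0.0003,0,0,0,0,1,-0.0004,-0.0003,0,0,0,0,1]

```text
time: 12.5
eef_pos: [466.1, 260.5, 59.8]
tcp_rot: [-0.002, -0.325, 0.946, -0.0]
contact_force: [0.7, 0.2, -3.2]
grip_width: 60.0
finger_force: 35.0
```

>>> apply_moves:
  series: [-0.0004,-0.0003,0,0,0,0,1,-0.0004,-0.0003,0,0,0,0,1]

```text
time: 12.75
eef_pos: [465.8, 260.4, 60.5]
tcp_rot: [-0.001, -0.325, 0.946, -0.0]
contact_force: [0.5, -1.1, -2.7]
grip_width: 59.6
finger_force: 35.0
```

>>> apply_moves:
  series: [-0.0004,-0.0003,0,0,0,0,1,-0.0004,-0.0003,0,0,0,0,1]

```text
time: 13.0
eef_pos: [465.7, 260.2, 61.1]
tcp_rot: [-0.0, -0.325, 0.946, -0.0]
contact_force: [-0.1, 0.6, -4.1]
grip_width: 59.4
finger_force: 35.0
```

>>> apply_moves:
  series: [0,0,-0.0005,0,0,0,1,0,0,-0.0005,0,0,0,1,0,0,-0.0005,0,0,0,1]

```text
time: 13.38
eef_pos: [466.1, 260.4, 59.8]
tcp_rot: [0.0, -0.325, 0.946, -0.0]
contact_force: [0.7, 0.2, -3.0]
grip_width: 59.5
finger_force: 35.0
```

>>> apply_moves:
  series: [0,0,-0.0005,0,0,0,1,0,0,-0.0005,0,0,0,1,0,0,-0.0005,0,0,0,1]

```text
time: 13.75
eef_pos: [466.3, 260.3, 58.4]
tcp_rot: [0.0, -0.325, 0.946, -0.0]
contact_force: [1.0, 0.1, -2.3]
grip_width: 59.5
finger_force: 35.0
```

It has dropped over both pins: 3.5 mm below tip height with no resistance. I'll keep lowering it gently.

>>> apply_moves:
  series: [0,0,-0.0006,0,0,0,1,0,0,-0.0006,0,0,0,1,0,0,-0.0006,0,0,0,1,0,0,-0.0006,0,0,0,1,0,0,-0.0004,0,0,0,1]

```text
time: 14.38
eef_pos: [466.4, 260.4, 55.7]
tcp_rot: [0.0, -0.325, 0.946, -0.0]
contact_force: [1.2, -1.4, -1.4]
grip_width: 59.0
finger_force: 35.0
```

>>> apply_moves:
  series: [0,0,-0.0004,0,0,0,1,0,0,-0.0004,0,0,0,1,0,0,-0.0004,0,0,0,1,0,0,0,0,0,0,1]

```text
time: 14.88
eef_pos: [466.3, 260.4, 54.4]
tcp_rot: [0.0, -0.325, 0.946, -0.0]
contact_force: [4.0, -1.5, -2.6]
grip_width: 59.7
finger_force: 35.0
```

>>> apply_moves:
  series: [0,0,-0.0003,0,0,0,1,0,0,-0.0003,0,0,0,1,0,0,-0.0003,0,0,0,1,0,0,0,0,0,0,1]

```text
time: 15.38
eef_pos: [466.4, 260.4, 54.2]
tcp_rot: [0.0, -0.325, 0.946, -0.0]
contact_force: [1.3, -2.5, 4.4]
grip_width: 59.7
finger_force: 35.0
```

>>> apply_moves:
  series: [0,0,-0.0003,0,0,0,1,0,0,-0.0003,0,0,0,1,0,0,0,0,0,0,1]

```text
time: 15.75
eef_pos: [466.4, 260.4, 54.2]
tcp_rot: [0.0, -0.325, 0.946, -0.0]
contact_force: [0.1, -3.8, 9.7]
grip_width: 59.9
finger_force: 35.0
```

>>> apply_moves:
  series: [0,0,0,0,0,0,1,0,0,0,0,0,0,1,0,0,0,0,0,0,1,0,0,0,0,0,0,1]

```text
time: 16.25
eef_pos: [466.4, 260.4, 54.2]
tcp_rot: [0.0, -0.325, 0.946, -0.0]
contact_force: [0.7, -4.6, 9.5]
grip_width: 60.0
finger_force: 35.0
```

```bash
python3 - <<'E'
from h import *
F=[];T=[]
for i in range(8):
    im=viewer.camera("side")[:,:,::-1]; o=ctrl.observe(); F.append(o["contact_force"]);T.append(o["torque"])
print(np.mean(F,0),np.std(F,0),np.mean(T,0),o["eef_pos"],o["tcp_rot"],o["time"])
u,v=proj("side",o["eef_pos"])[0].astype(int)
cv2.imwrite("pics/c4.png",cv2.resize(im[v-30:v+40,u-45:u+45],(720,560),interpolation=cv2.INTER_CUBIC))
E
```

```text
[ 0.60482439 -3.77056409  9.28484657] [0.34367338 0.42740125 0.3800391 ] [-0.72904471 -0.17083594 -0.07930665] [466.38353615 260.44466873  54.18935253] [ 3.48432806e-04 -3.24847207e-01  9.45766444e-01 -7.22114102e-05] 16.65
```

View pics/c4.png

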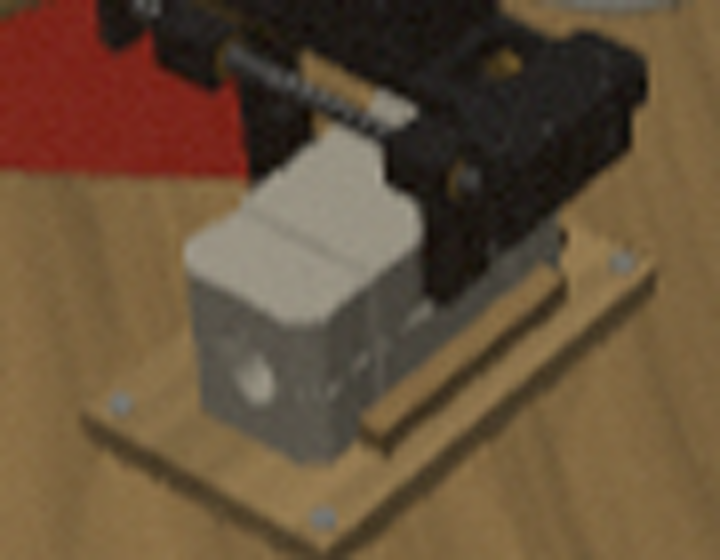

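The mould is shut in the image, with the seam closed and the outline flush. A small side load remains, so I'll ease it by about 0.4 mm and settle the push.

>>> apply_moves:
  series: [0,-0.0003,0,0,0,0,1,0.0001,-0.0003,-0.0003,0,0,0,1,0,0,0,0,0,0,1,0,0,0,0,0,0,1]

```text
time: 17.15
eef_pos: [466.4, 260.4, 54.2]
tcp_rot: [0.0, -0.325, 0.946, 0.0]
contact_force: [-1.2, -2.7, 10.4]
grip_width: 59.8
finger_force: 35.0
```

```bash
python3 - <<'E'
from h import *
F=[];T=[]
for i in range(5):
    viewer.camera("side"); o=ctrl.observe(); F.append(o["contact_force"]);T.append(o["torque"])
print(np.mean(F,0),np.mean(T,0),o["eef_pos"],o["time"])
E
```

```text
[-1.18122757 -2.02169025 10.78274046] [-0.51614687 -0.00735249 -0.04183327] [466.396424   260.41091036  54.18200965] 17.4
```

```bash
python3 -c "
from rig import ctrl
print(ctrl.hand_in())"
```

```text
the job is handed in; nothing more can be done
None
```

The upper half dropped over both pins and is closed on the lower mould. It was handed in at 17.4 s with the gripper still holding it down at about 10.8 N and the other things on the bench left alone; no verdict came back.

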